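Draw the thermometer and hold the block heater's lid half open

ROBOT

A 7-joint arm with a two-finger parallel gripper is mounted at the origin on a cart in front of the work surface, level with it; the furniture and walls round the work are solid. World frame = base frame: x ahead of the robot, y to its left, z up, the work surface at z = 0. Lengths are in m, angles in rad, forces in N, time in s.
With the tool pointing down it reaches from about 0.4 to 0.925 m from the base axis. Payload 5.6 kg.
Tool frame: the origin (TCP) lies midway between the tips of the shut fingers; the grasp point (between the pads) lies 19 mm behind it; z points along the fingers, y is the line along which they close (so a half turn about z gives the same grasp; the last joint's range is limited). The gripper opens to 85 mm and grips with 20 to 120 N. Pads are 22 mm wide; open, the fingers measure 114 mm over their backs; the gripper's body (76 mm by 85 mm) begins 54 mm behind the grasp point. The pads swing forward as they close: fully open they stand 13 mm farther back than shut.
Start: joints at [1.206, 0.468, -0.012, 1.603, 0.006, 1.071, -0.056], TCP at [0.206, -0.617, 0.206] pointing down, gripper open.
Joint ranges: [-2.53, 2.53], [-0.31, 2.02], [-1.57, 1.55], [0.28, 2.44], [-1.29, 4.43], [0.15, 1.84], [-2.92, 2.92]. Speed limits (rad/s): [2.57, 2.57, 3.14, 3.14, 3.14, 3.14, 3.14].

INTERFACE

Orientations are given as a 3x3 rotation matrix whose columns are the frame's x, y, z axes.
In Python, from plant import sense, capture, sign_off gives the robot as it stands.
- The arm moves only by the tool jog_arm, never from a script. Its argument "rows" is text: rows parted by semicolons, each of 6 numbers parted by spaces: the shift along the world's x, y, z in normalised numbers (1 is 750 mm), then the turn, a rotation vector about the world's x, y, z in shares of pi rad (1.0 is pi rad). In form: dx dy dz ax ay az; .... A call has exactly 8 rows; each row is the pose to reach, as a shift and turn from the pose commanded when the call began; what a row does not reach only later rows make up. A row lasts 1/8 s, in which the tool goes at most 62.5 mm and 10.7 degrees, less where a joint would pass 70% of its speed; a pose out of reach is approached as far as the arm can. A call with a gripper value outside its range is refused whole. "gripper" is the closure, from -1 (fully open) to 1 (shut), set as the call begins (left out, the last holds). The fingers move at their own pace and stop on an object; the grip force is fixed at half the most. Time passes only in rows, so rows that repeat a pose let the fingers close, or fill a call up. It gives the time, the measured TCP pose, the force, the opening and the grip force at its end, in the units of the state.
- sense(): the state, without advancing time (a new reading comes with each control period).
- capture(name): name is "scene" or "top"; returns a dict with "img" (420x560x3 uint8, red, green, blue), "z_map" (420x560 float32, m along the optical axis (not along the pixel's ray), 0 where there is no reading), "fx", "fy", "cx", "cy" (pixels), "position" and "rotation" of the camera in the world. Camera axes: x right, y down, z forward; pixel columns grow to the right and rows downward; lengths in m; the calibration is good to about 2 mm. A picture is of the moment at which its call begins.
- sign_off(): hands the job in; it is judged then, once.
The state is a dict: "t": time; "joints": joint angles; "dq": joint speeds; "effort": joint torques, N m; "tcp_pos": TCP position; "eef_rot": TCP orientation; "contact_force": force on the tool from outside, world axes, zero at the start; "moment": the same for the moment, N m; "width": finger opening in m; "finger_force": force on a finger pad.
Only numpy, scipy, OpenCV 4.12 (cv2) and the standard library are available. Lean on these libraries where they do the work, as an engineer would, in place of code of your own. Each camera call takes 0.05 s, during which the arm holds its last target. There are 200 camera calls.

TASK

I need to look at the tubes warming in the dry-block heater. Draw the thermometer straight up out of the closed lid and stand it, let go, in the empty steel jar; only then raise the lid by its handle to 45 degrees and keep holding it there, because it falls shut by itself: the program finishes while the gripper still holds the lid open at 45 degrees. Do not lift the lid with the thermometer still through it, and leave the other things on the bench where they are.

Things in the scene. Friction and masses are not known exactly. Their poses are not given: they have to be found in the camera images.
- heater: white dry-block heater, fixed: 216 deep (x) x 186 wide (y) x 128 mm high, lid shut. Origin: on the bench under its middle; -x is its front (low sloping control deck, at most 75 mm high, from 116 to 50 mm in front of the origin), z up. The tube chamber behind the deck reaches to 100 mm behind the origin and holds seven capped tubes under the lid.
- heater_lid (a joint): hinge of the heater's flat grey lid (152 deep x 190 wide x 8 mm, about 0.35 kg), rad: 0 shut, 0.785 = 45 degrees, stop at 1.5. Opens upward and to the back about a level axis along the heater's y; no spring, hardly any friction: let go, it falls shut from every angle.
- lid_hinge (a point): middle of the lid's hinge axis: at the heater's back top edge, 100 mm behind its origin (+x), 120 mm above the bench. Its axes are those of the heater; the axis runs along y.
- lid_bar (a point): middle of the lid's handle, a round steel bar 10 mm thick, 90 mm long along the heater's y; moves with the lid. Shut, it is 197 mm in front of the hinge axis and 28 mm above it, 45 mm in front of the lid's edge, 20 mm above its top, over 65 mm of free air. Pinch it from above, closing along the heater's x; it turns between the pads, so the gripper can stay upright as the lid swings.
- lid_hole (a point): middle of the 10 mm hole in the shut lid, at its upper face 128 mm above the bench, where the thermometer stands: 5 mm in front of the heater's origin (does not move with the lid). A black rubber ring surrounds it.
- thermometer: stem thermometer, 55 g, 175 mm long: a steel stem 7 mm thick and 105 mm long below, a round white handle 18 mm thick (20 mm at its collar) and 70 mm long above. Origin: the tip of the stem; z runs up along it. At the start it stands upright through the lid's hole into the block, the collar resting on the lid, the tip 105 mm below the lid's top.
- thermometer_grip (a point): point on the thermometer's axis inside its white handle, 145 mm above the tip, 30 mm below the top; a good place to grip from above.
- thermometer_tip (a point): lower tip of the thermometer's stem.
- steel_jar: empty round steel jar, loose, 350 g, 60 mm outside, 54 mm inside, 100 mm high, floor 5 mm thick. Origin: middle of its underside, z up. The thermometer leans on its rim when let go in it. The jar and the pot of pens may have changed places.
- jar_mouth (a point): middle of the jar's open mouth, 100 mm above its underside.
- pen_pot: bystander: black pot with pens in it, 83 mm across, 147 mm high; origin under its middle.
- cup: bystander: lidded specimen cup, 65 x 65 x 66 mm; origin under its middle.
- tweezers: bystander: steel forceps lying flat near the bench's front edge, 14 x 122 x 10 mm; origin under its middle, long along y.
- biro: bystander: pen lying flat near the bench's front edge, 12 x 145 x 9 mm; origin under its middle, long along y.

How it is judged:
By the outcome, as a careful person would: the job done as asked, in the order asked, and still so for the second after the job is handed in, while the arm keeps its last pose, push and grip.
It also fails if it takes over 72 s, if anything falls off the work surface, if the arm or the gripper's body presses on something with over 40 N, if the wrist force passes 120 N, or if a joint passes its speed limit or range.

## Working session

There is one attempt and no reset: what is moved stays moved. The work goes in short steps, Python scripts to look and compute and a tool call to move; the robot and the scene stay as the last step left them, time stands still between calls to the robot, and variables do not carry over. Pictures are saved under pics/ and viewed, at most 13 in all, crops included, and the job is handed in when it is done.

Besides the shell and the picture viewer there is one more tool, called after "Call:" as name(argument=value, ...) on one line, values as JSON. jog_arm: Moves the arm, as the interface text tells. Its arguments: {"type":"object","properties":{"rows":{"type":"string"},"gripper":{"type":"number"}},"required":["rows"]}

```bash
mkdir -p pics
cat > h.py <<'E'
import numpy as np, cv2
from plant import sense, capture
def cloud(c):
    z=c["z_map"]; v,u=np.mgrid[:z.shape[0],:z.shape[1]]
    p=np.stack([(u-c["cx"])/c["fx"]*z,(v-c["cy"])/c["fy"]*z,z],-1)
    w=p@np.array(c["rotation"]).T+np.array(c["position"]); w[z==0]=np.nan
    return w
E
python3 - <<'E'
from h import *
for n in("scene","top"):
    c=capture(n); cv2.imwrite(f"pics/{n}0.png",c["img"][...,::-1]); np.savez(n+"0.npz",w=cloud(c),img=c["img"]); print(n,c["position"],c["rotation"],c["fx"])
s=sense(); print(s)
E
```

```text
scene [-0.21752075 -0.58826118  0.7042991 ] [[ 0.74946396 -0.33476582  0.5711704 ]
 [-0.6617093  -0.35130064  0.66236596]
 [-0.02108496 -0.87436818 -0.48480482]] 409.11600825738924
top [0.39219674 0.20790259 1.51899303] [[-0.02006953 -0.99764136  0.06564238]
 [-0.99975098  0.01938455 -0.01105551]
 [ 0.00975698 -0.06584791 -0.99778197]] 524.4522925374387
{'t': 0.1, 'joints': array([ 1.2060057 ,  0.46828689, -0.01163743,  1.60352023,  0.00600939,
        1.07138776, -0.05630976]), 'dq': array([ 0.00096287,  0.00030334,  0.00154434, -0.00243129, -0.00049298,
        0.00210625,  0.00044322]), 'effort': array([ 1.18481072e-03, -5.33516765e+01,  2.11625610e-02, -2.51965767e+01,
        1.14413895e-02,  4.20354452e-03, -1.60357564e-05]), 'tcp_pos': array([ 0.20535801, -0.61614779,  0.20543974]), 'eef_rot': array([[ 9.48682888e-01,  3.16228436e-01, -5.95614297e-04],
       [ 3.16228979e-01, -9.48681786e-01,  1.44993596e-03],
       [-1.06537454e-04, -1.56387993e-03, -9.99998771e-01]]), 'contact_force': array([-0.12548135,  0.73354534, -0.41897854]), 'moment': array([0.01182202, 0.00380459, 0.00879144]), 'finger_force': 0.0, 'width': 0.08542177278346705}
```

View pics/top0.png

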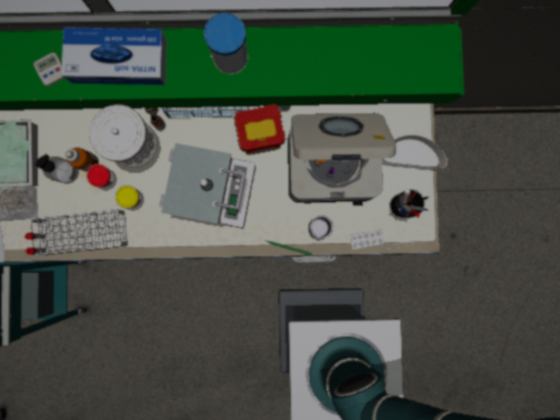

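View pics/scene0.png

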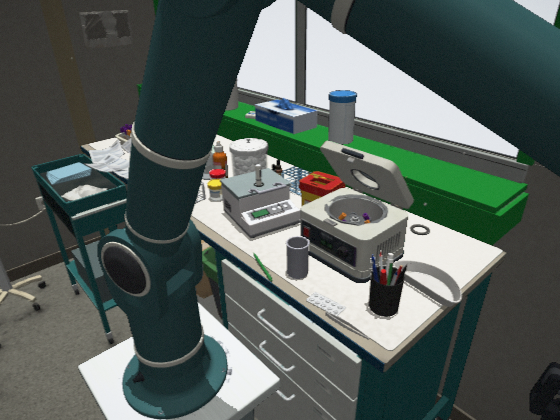

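The top view shows the heater's lid at (195,183) with its front deck to the right at (237,190). The thermometer is at (206,184), the jar at (319,228) and the pen pot at (408,205). The scene view agrees: jar at (297,258), pen pot at (387,290).

Run:
```python
from h import *
d=np.load("top0.npz"); w=d["w"]
r=w[120:250,150:262].reshape(-1,3)
print("bench z",np.nanmedian(w[205:215,265:285,2]))
for lo,hi in((.118,.138),(.138,.165),(.17,.25)):
    q=r[(r[:,2]>lo)&(r[:,2]<hi)]
    rc=cv2.minAreaRect((q[:,:2]*1000).astype(np.float32)); print(lo,len(q),np.nanmedian(q,0),rc)
q=r[(r[:,2]>.17)]; print(q.round(3)[:40])
q=r[(r[:,2]>.139)&(r[:,2]<.17)]; print(q.round(3)[:60])
j=w[210:245,300:340].reshape(-1,3); j=j[(j[:,2]>.09)&(j[:,2]<.115)]
print("jar",len(j),cv2.minEnclosingCircle((j[:,:2]*1000).astype(np.float32)),j[:,2].mean())
s=np.load("scene0.npz")["w"]
q=s[150:260,200:320].reshape(-1,3)
k=q[(q[:,2]>.165)&(q[:,2]<.25)&(q[:,1]>.3)];print("scene therm",len(k),k.mean(0) if len(k) else 0,k.min(0),k.max(0))
j=s[230:285,280:315].reshape(-1,3); j=j[(j[:,2]>.09)&(j[:,2]<.115)]
print("jar",len(j),cv2.minEnclosingCircle((j[:,:2]*1000).astype(np.float32)),j[:,2].mean())
import cv2
t=cv2.resize(d["img"][130:245,150:345],None,fx=4,fy=4,interpolation=cv2.INTER_CUBIC);cv2.imwrite("pics/crop.png",t[...,::-1])
```

```text
bench z 0.0008509510534470133
0.118 4144 [0.54365438 0.40543667 0.12915971] ((577.6259155273438, 382.6907043457031), (207.68020629882812, 311.9306335449219), 58.1318473815918)
0.138 852 [0.64570139 0.27600146 0.14838618] ((581.9815063476562, 311.37908935546875), (118.14945983886719, 284.9595031738281), 68.82206726074219)
0.17 108 [0.64681548 0.26145291 0.1781323 ] ((600.3756713867188, 305.81103515625), (26.946365356445312, 206.85552978515625), 40.19252395629883)
[[0.668 0.227 0.172]
 [0.665 0.235 0.172]
 [0.663 0.243 0.171]
 [0.662 0.235 0.174]
 [0.663 0.233 0.171]
 [0.663 0.23  0.17 ]
 [0.661 0.243 0.17 ]
 [0.661 0.241 0.17 ]
 [0.66  0.235 0.175]
 [0.66  0.23  0.17 ]
 [0.658 0.251 0.172]
 [0.658 0.248 0.17 ]
 [0.658 0.246 0.171]
 [0.657 0.238 0.173]
 [0.658 0.235 0.171]
 [0.657 0.233 0.174]
 [0.656 0.261 0.171]
 [0.654 0.243 0.175]
 [0.655 0.241 0.171]
 [0.655 0.238 0.17 ]
 [0.654 0.235 0.175]
 [0.655 0.233 0.172]
 [0.654 0.23  0.178]
 [0.655 0.228 0.172]
 [0.653 0.261 0.171]
 [0.653 0.259 0.172]
 [0.652 0.256 0.175]
 [0.652 0.251 0.174]
 [0.652 0.248 0.175]
 [0.652 0.246 0.173]
 [0
[... 1065 characters left out ...]
51]
 [0.701 0.259 0.145]
 [0.7   0.256 0.148]
 [0.7   0.254 0.148]
 [0.699 0.251 0.153]
 [0.7   0.248 0.15 ]
 [0.701 0.246 0.145]
 [0.699 0.243 0.15 ]
 [0.699 0.24  0.151]
 [0.699 0.238 0.15 ]
 [0.701 0.235 0.144]
 [0.699 0.233 0.149]
 [0.701 0.23  0.143]
 [0.699 0.227 0.152]
 [0.698 0.296 0.147]
 [0.699 0.294 0.145]
 [0.699 0.291 0.145]
 [0.697 0.288 0.151]
 [0.698 0.286 0.148]
 [0.698 0.283 0.147]]
jar 128 ((418.77203369140625, 71.06592559814453), 31.51288604736328) 0.10110295201644069
scene therm 411 [0.68034271 0.41226013 0.17891723] [0.52333328 0.30112848 0.16502116] [0.75420641 0.61431211 0.21158813]
jar 240 ((438.7398986816406, 80.87108612060547), 57.19529724121094) 0.0967610822809711
```

View pics/crop.png

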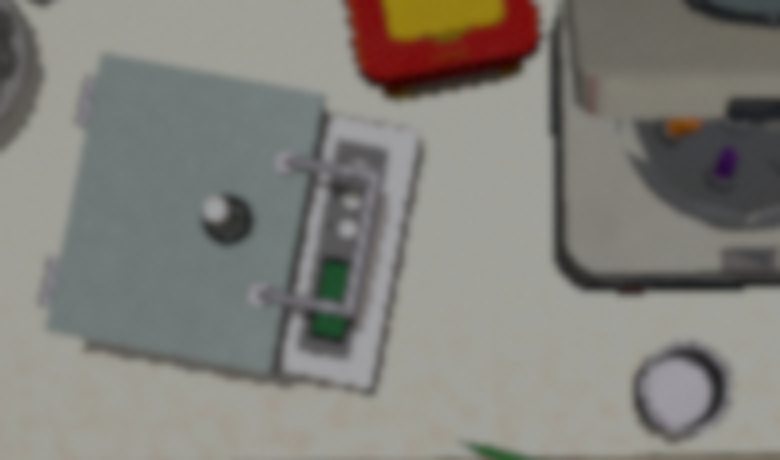

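The crop (4x, origin (150,130)) shows the lid with corners at (105,55), (325,95), (277,377) and (50,330). The bar runs from (377,175) to (350,315), the thermometer's white top is at (215,208), and the empty jar is at (682,390).

Run:
```python
from h import *
c=capture("top")
def at(u,v,z):
    d=np.array(c["rotation"])@np.array([(u-c["cx"])/c["fx"],(v-c["cy"])/c["fy"],1]); p=np.array(c["position"]); return p+d*(z-p[2])/d[2]
P=lambda x,y,z: at(150+x/4-.375,130+y/4-.375,z)[:2]*1000
for n,x,y,z in(("c1",105,55,.128),("c2",325,95,.128),("c3",277,377,.128),("c4",50,330,.128),("b1",377,168,.148),("b2",350,317,.148),("th",215,208,.198),("ring",229,218,.128),("jar",682,390,.1)): print(n,P(x,y,z).round(1))
w=cloud(c); r=w[125:250,155:233].reshape(-1,3); q=r[(r[:,2]>.12)&(r[:,2]<.137)&(r[:,0]<.65)&(r[:,1]>.27)]
m=np.zeros((600,600),np.uint8); 
k=((q[:,:2]-[.4,.2])*1000).astype(int); m[k[:,1],k[:,0]]=255
m=cv2.morphologyEx(m,cv2.MORPH_CLOSE,np.ones((9,9))); m=cv2.morphologyEx(m,cv2.MORPH_OPEN,np.ones((25,25)))
rc=cv2.minAreaRect(cv2.findNonZero(m)); print(rc, np.array(rc[0])+[400,200])
t=w[175:195,195:215].reshape(-1,3); t=t[t[:,2]>.185]; print("therm top",len(t),t.mean(0),np.median(t,0))
s=capture("scene"); ws=cloud(s).reshape(-1,3)
for nm,ctr,rr in(("th",(.553,.39),.03),("jar",(.419,.071),.045)):
    k=ws[np.hypot(ws[:,0]-ctr[0],ws[:,1]-ctr[1])<rr]; k=k[k[:,2]>(.14 if nm=="th" else .09)]; print(nm,len(k),k.mean(0),k.min(0),k.max(0))
```

```text
c1 [647.6 456.1]
c2 [617.9 309.7]
c3 [430.2 344.1]
c4 [464.3 493.9]
b1 [565.7 274.8]
b2 [468. 294.]
th [535.8 375. ]
ring [536.6 374.7]
jar [416.8  73.4]
((141.64108276367188, 207.38134765625), (160.60093688964844, 191.19161987304688), 77.82854461669922) [541.64108276 407.38134766]
therm top 44 [0.53505117 0.37492514 0.19633295] [0.53493056 0.37487003 0.19701424]
th 45 [0.53307517 0.37264172 0.17298914] [0.52564286 0.36495875 0.14230479] [0.54223992 0.38477483 0.19908134]
jar 195 [0.4179074  0.06926971 0.09719261] [0.38405719 0.03788181 0.09007853] [0.44949225 0.10002442 0.10444006]
```

The rows are not in the units I measure in: shifts go in shares of 750 mm and turns go in shares of pi rad. I convert before sending: 270 mm / 750 = 0.36, 205 mm / 750 = 0.2733, 0.08 rad / 3.1416 = 0.0255.

Call:
jog_arm(rows="0.0267 0.04 0.0333 0 0 0.0255; 0.0533 0.0867 0.0667 0 0 0.0509; 0.08 0.1333 0.1 0 0 0.0796; 0.1067 0.18 0.1333 0 0 0.105; 0.14 0.2267 0.1667 0 0 0.1305; 0.1667 0.2733 0.2 0 0 0.1592; 0.2 0.32 0.2333 0 0 0.191; 0.2267 0.36 0.26 0 0 0.2228", gripper=-1)

```text
t: 1.2
tcp_pos: [0.3765, -0.3451, 0.4025]
eef_rot: [[0.518, 0.855, 0.001], [0.855, -0.518, -0.001], [-0.0, 0.001, -1.0]]
contact_force: [0.3, -0.4, -0.5]
width: 0.0854
finger_force: 0.0
```

Scaled: 300 mm / 750 = 0.4, 270 mm / 750 = 0.36, 0.7 rad / 3.1416 = 0.2228.

Call:
jog_arm(rows="0.0267 0.0533 0 0 0 0.0255; 0.0533 0.1067 0 0 0 0.0509; 0.08 0.16 0 0 0 0.0796; 0.1 0.2133 0 0 0 0.105; 0.12 0.2667 0 0 0 0.1305; 0.14 0.32 0 0 0 0.1592; 0.1533 0.36 0 0 0 0.191; 0.1667 0.4 0 0 0 0.2228")

```text
t: 2.2
tcp_pos: [0.5008, -0.0458, 0.4012]
eef_rot: [[-0.155, 0.988, -0.0], [0.988, 0.155, -0.0], [-0.0, -0.0, -1.0]]
contact_force: [1.1, -0.2, -0.4]
width: 0.0853
finger_force: 0.0
```

Scaled: 320 mm / 750 = 0.4267, 280 mm / 750 = 0.3733, 0.65 rad / 3.1416 = 0.2069.

Call:
jog_arm(rows="0.0067 0.0533 0 0 0 0.0255; 0.0133 0.1067 0 0 0 0.0509; 0.02 0.16 0 0 0 0.0796; 0.0267 0.2133 0 0 0 0.105; 0.0333 0.2667 0 0 0 0.1305; 0.0373 0.32 0 0 0 0.1592; 0.04 0.3733 0 0 0 0.191; 0.04 0.4267 0 0 0 0.2069")

```text
t: 3.2
tcp_pos: [0.531, 0.2741, 0.4009]
eef_rot: [[-0.72, 0.694, -0.0], [0.694, 0.72, -0.0], [-0.0, -0.001, -1.0]]
contact_force: [0.0, -0.1, 0.2]
width: 0.0853
finger_force: 0.0
```

Scaled: -140 mm / 750 = -0.1867, -130 mm / 750 = -0.1733, 0.565 rad / 3.1416 = 0.1798.

Call:
jog_arm(rows="0 0.02 -0.02 0 0 0.0255; 0.0027 0.04 -0.0533 0 0 0.0509; 0.004 0.06 -0.0867 0 0 0.0796; 0.0053 0.08 -0.12 0 0 0.105; 0.0053 0.1 -0.1533 0 0 0.1305; 0.0053 0.12 -0.1733 0 0 0.1592; 0.0053 0.1347 -0.1867 0 0 0.1798; 0.0053 0.1347 -0.1867 0 0 0.1798")

```text
t: 4.2
tcp_pos: [0.534, 0.3745, 0.2599]
eef_rot: [[-0.979, 0.202, -0.002], [0.202, 0.979, -0.001], [0.002, -0.001, -1.0]]
contact_force: [-0.1, -0.1, -0.2]
width: 0.0858
finger_force: 0.0
```

Run:
```python
from h import *
s=sense(); print(s["tcp_pos"],s["eef_rot"],s["joints"])
c=capture("scene"); ws=cloud(c); cv2.imwrite("pics/pre.png",cv2.resize(c["img"][120:270,180:380],None,fx=3.5,fy=3.5)[...,::-1])
```

```text
[0.53400618 0.3744878  0.25990561] [[-9.79334119e-01  2.02236254e-01 -2.27596500e-03]
 [ 2.02238574e-01  9.79335927e-01 -8.37410385e-04]
 [ 2.05957956e-03 -1.28039248e-03 -9.99997059e-01]] [-0.06881589  0.60016234 -0.89939085  1.49422064  0.47826951  1.28141904
  0.34608717]
```

View pics/pre.png

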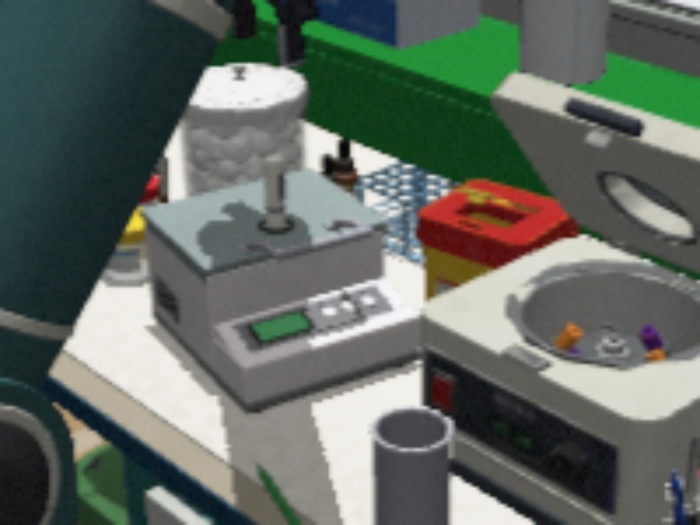

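The 3.5x crop shows the thermometer upright at (275,195) with the gripper's shadow on the lid, and the empty jar at (412,430). Descend.

Scaled: -111 mm / 750 = -0.148, -105 mm / 750 = -0.14.

Call:
jog_arm(rows="0.0013 0 -0.02 0 0 0; 0.0013 0 -0.0467 0 0 0; 0.0013 0 -0.0733 0 0 0; 0.0013 0 -0.1 0 0 0; 0.0013 0 -0.1267 0 0 0; 0.0013 0 -0.14 0 0 0; 0.0013 0 -0.148 0 0 0; 0.0013 0 -0.148 0 0 0")

```text
t: 5.25
tcp_pos: [0.5356, 0.3745, 0.1502]
eef_rot: [[-0.979, 0.203, 0.0], [0.203, 0.979, 0.0], [-0.0, 0.0, -1.0]]
contact_force: [-0.4, -0.6, 0.3]
width: 0.0854
finger_force: 0.0
```

Call:
jog_arm(rows="0 0 0 0 0 0; 0 0 0 0 0 0; 0 0 0 0 0 0; 0 0 0 0 0 0; 0 0 0 0 0 0; 0 0 0 0 0 0; 0 0 0 0 0 0; 0 0 0 0 0 0", gripper=1)

```text
t: 6.25
tcp_pos: [0.5357, 0.3745, 0.1507]
eef_rot: [[-0.979, 0.203, 0.001], [0.203, 0.979, 0.0], [-0.001, 0.001, -1.0]]
contact_force: [-0.5, -0.0, 4.8]
width: 0.0155
finger_force: 58.9
```

Scaled: 80 mm / 750 = 0.1067, 70 mm / 750 = 0.0933.

Call:
jog_arm(rows="0 0 0.0067 0 0 0; 0 0 0.016 0 0 0; 0 0 0.0293 0 0 0; 0 0 0.0453 0 0 0; 0 0 0.0613 0 0 0; 0 0 0.0773 0 0 0; 0 0 0.0933 0 0 0; 0 0 0.1067 0 0 0")

```text
t: 7.25
tcp_pos: [0.5356, 0.3744, 0.2313]
eef_rot: [[-0.979, 0.203, 0.0], [0.203, 0.979, 0.0], [-0.0, 0.0, -1.0]]
contact_force: [0.8, 0.1, -1.0]
width: 0.0154
finger_force: 58.6
```

Scaled: 100 mm / 750 = 0.1333, 90 mm / 750 = 0.12.

Call:
jog_arm(rows="0 0 0.02 0 0 0; 0 0 0.04 0 0 0; 0 0 0.06 0 0 0; 0 0 0.08 0 0 0; 0 0 0.1 0 0 0; 0 0 0.12 0 0 0; 0 0 0.1333 0 0 0; 0 0 0.1333 0 0 0")

```text
t: 8.25
tcp_pos: [0.5357, 0.3747, 0.3312]
eef_rot: [[-0.979, 0.203, 0.001], [0.203, 0.979, 0.001], [-0.001, 0.001, -1.0]]
contact_force: [-1.1, -0.1, -1.7]
width: 0.0156
finger_force: 58.6
```

Run:
```python
from h import *
s=sense(); print(s["tcp_pos"],s["contact_force"],s["width"])
c=capture("scene"); ws=cloud(c); cv2.imwrite("pics/lift.png",cv2.resize(c["img"][40:240,180:380],None,fx=3,fy=3)[...,::-1])
k=ws.reshape(-1,3); k=k[(np.hypot(k[:,0]-.535,k[:,1]-.3745)<.04)&(k[:,2]>.14)]
for z in np.arange(.17,.33,.02):
    q=k[abs(k[:,2]-z)<.01]; print(z.round(2),len(q),np.median(q,0) if len(q) else 0)
```

```text
[0.53569842 0.37466976 0.33116806] [-1.09733043 -0.09842207 -1.65498888] 0.015636072431344558
0.17 0 0
0.19 0 0
0.21 9 [0.5327474  0.37427768 0.21196083]
0.23 12 [0.53208287 0.37446141 0.22978612]
0.25 12 [0.53378899 0.37348374 0.25018293]
0.27 14 [0.53391709 0.3725423  0.27118644]
0.29 14 [0.53226601 0.37428042 0.28769144]
0.31 24 [0.52983802 0.36924289 0.31345404]
```

View pics/lift.png

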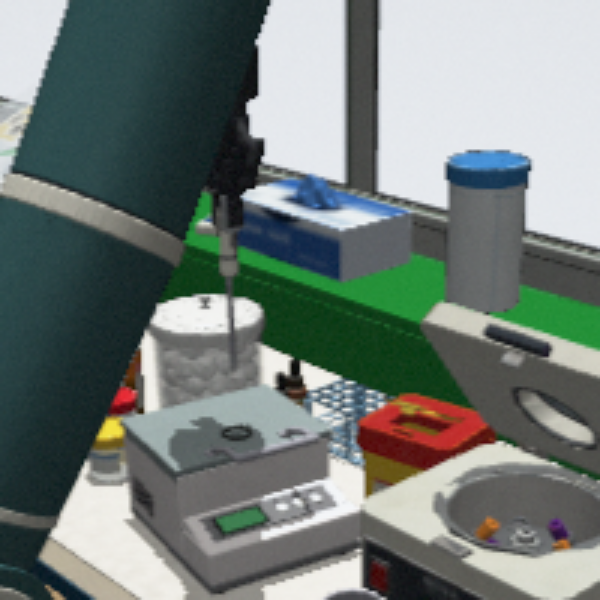

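The thermometer hangs straight, its tip at (235,368) is clear of the lid, and the hole is empty with its ring at (237,432). I'll carry it over to the jar with a slight tilt so that it leans softly.

Scaled: -176 mm / 750 = -0.2347, -153 mm / 750 = -0.204.

Call:
jog_arm(rows="-0.008 -0.02 0 0 0 0; -0.0173 -0.0507 0 0 0 0; -0.0267 -0.0813 0 0 0 0; -0.0373 -0.112 0 0 0 0; -0.048 -0.1427 0 0 0 0; -0.0587 -0.1733 0 0 0 0; -0.0693 -0.204 0 0 0 0; -0.08 -0.2347 0 0 0 0")

```text
t: 9.3
tcp_pos: [0.4745, 0.1964, 0.3296]
eef_rot: [[-0.979, 0.204, -0.001], [0.204, 0.979, -0.001], [0.001, -0.002, -1.0]]
contact_force: [0.7, -0.1, -0.5]
width: 0.0159
finger_force: 58.6
```

Scaled: -131 mm / 750 = -0.1747, -124 mm / 750 = -0.1653, 0.215 rad / 3.1416 = 0.0684.

Call:
jog_arm(rows="-0.008 -0.0307 0 0.0016 0.008 0; -0.016 -0.0613 0 0.0032 0.0159 0; -0.024 -0.092 0 0.0048 0.0255 0; -0.0333 -0.1213 0 0.008 0.0382 0; -0.0427 -0.1467 0 0.0095 0.0477 0; -0.0507 -0.1653 0 0.0127 0.0605 0; -0.0573 -0.1747 0 0.0143 0.0684 0; -0.0573 -0.1747 0 0.0143 0.0684 0")

```text
t: 10.3
tcp_pos: [0.4324, 0.0671, 0.33]
eef_rot: [[-0.955, 0.204, -0.214], [0.199, 0.979, 0.045], [0.219, 0.001, -0.976]]
contact_force: [0.4, 0.3, 0.2]
width: 0.0152
finger_force: 58.6
```

Run:
```python
from h import *
s=sense(); R=s["eef_rot"];print(s["tcp_pos"],R[:,2],s["contact_force"],s["joints"]); print("tip",s["tcp_pos"]+R[:,2]*.126)
c=capture("scene"); ws=cloud(c); t=s["tcp_pos"]+R[:,2]*.126
k=ws.reshape(-1,3); k=k[(np.hypot(k[:,0]-t[0],k[:,1]-t[1])<.05)&(k[:,2]>.12)]
for z in np.arange(.17,.33,.02):
    q=k[abs(k[:,2]-z)<.01]; print(z.round(2),len(q),np.median(q,0) if len(q) else 0, q[:,2].min() if len(q) else 0)
cv2.imwrite("pics/jar.png",cv2.resize(c["img"][100:300,200:400],None,fx=3,fy=3)[...,::-1])
j=ws[230:285,275:325].reshape(-1,3); j=j[(j[:,2]>.092)&(j[:,2]<.115)&(np.hypot(j[:,0]-.417,j[:,1]-.071)<.045)];print("jar",j.min(0),j.max(0))
```

```text
[0.43244943 0.06706747 0.32997664] [-0.21404206  0.04530566 -0.97577323] [0.43766298 0.31084565 0.1856458 ] [ 0.68578371  0.26102379 -1.00089377  1.75447888  0.10932488  1.43825876
  1.01958489]
tip [0.40548013 0.07277599 0.20702921]
0.17 0 0 0
0.19 0 0 0
0.21 11 [0.40380137 0.07035069 0.2150038 ] 0.20994601900657495
0.23 19 [0.40699399 0.07008399 0.22969525] 0.2210138131330115
0.25 23 [0.41197873 0.06873912 0.24885805] 0.240253642926965
0.27 20 [0.41486511 0.06841106 0.26991406] 0.26020977153770114
0.29 25 [0.42016574 0.06746881 0.28914612] 0.280600986842197
0.31 40 [0.4217278  0.06302712 0.31363804] 0.3005680237162972
jar [0.3863032  0.03806888 0.09200531] [0.44852171 0.10011379 0.10396655]
```

View pics/jar.png

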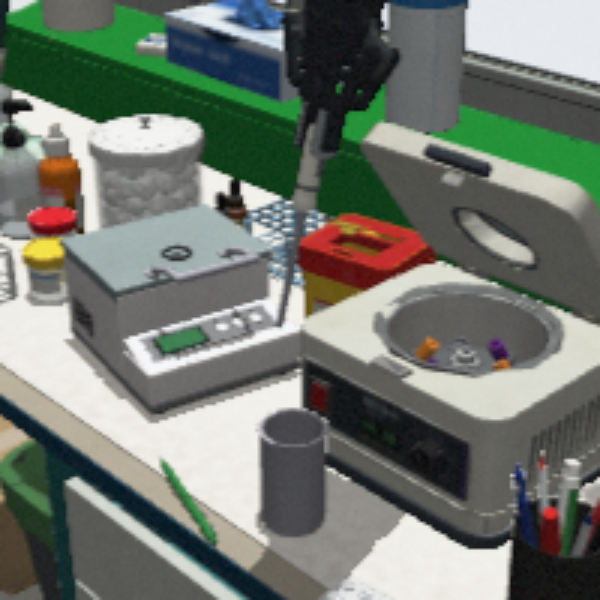

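The thermometer is tilted above the jar: tip at (282,322), jar mouth at (293,427). The stem will fit, so lower it.

Scaled: -180 mm / 750 = -0.24, -165 mm / 750 = -0.22.

Call:
jog_arm(rows="0 -0.0013 -0.0267 0 0 0; 0 -0.0013 -0.06 0 0 0; 0 -0.0013 -0.0933 0 0 0; 0 -0.0013 -0.1267 0 0 0; 0 -0.0013 -0.16 0 0 0; 0 -0.0013 -0.1933 0 0 0; 0 -0.0013 -0.22 0 0 0; 0 -0.0013 -0.24 0 0 0")

```text
t: 11.35
tcp_pos: [0.4323, 0.0672, 0.1496]
eef_rot: [[-0.956, 0.202, -0.213], [0.197, 0.979, 0.045], [0.218, 0.001, -0.976]]
contact_force: [0.2, -1.0, 0.1]
width: 0.0157
finger_force: 58.6
```

Scaled: -17 mm / 750 = -0.0227, -15 mm / 750 = -0.02.

Call:
jog_arm(rows="0 0 -0.0053 0 0 0; 0 0 -0.0107 0 0 0; 0 0 -0.016 0 0 0; 0 0 -0.02 0 0 0; 0 0 -0.0227 0 0 0; 0 0 -0.0227 0 0 0; 0 0 -0.0227 0 0 0; 0 0 -0.0227 0 0 0")

```text
t: 12.35
tcp_pos: [0.4326, 0.0663, 0.1334]
eef_rot: [[-0.956, 0.204, -0.213], [0.199, 0.979, 0.045], [0.218, 0.0, -0.976]]
contact_force: [-0.5, -0.7, 0.2]
width: 0.0155
finger_force: 58.6
```

Run:
```python
from h import *
s=sense(); print(s["tcp_pos"],s["contact_force"])
c=capture("scene"); ws=cloud(c)
cv2.imwrite("pics/in.png",cv2.resize(c["img"][170:310,220:360],None,fx=4,fy=4)[...,::-1])
j=ws[230:285,275:325].reshape(-1,3); j=j[(j[:,2]>.092)&(j[:,2]<.102)&(np.hypot(j[:,0]-.417,j[:,1]-.071)<.045)];print("jar",j.min(0),j.max(0))
```

```text
[0.43261726 0.06634796 0.13337973] [-0.5173526  -0.70419083  0.20865908]
jar [0.38629458 0.03855123 0.09218524] [0.44870995 0.10058764 0.10199683]
```

View pics/in.png

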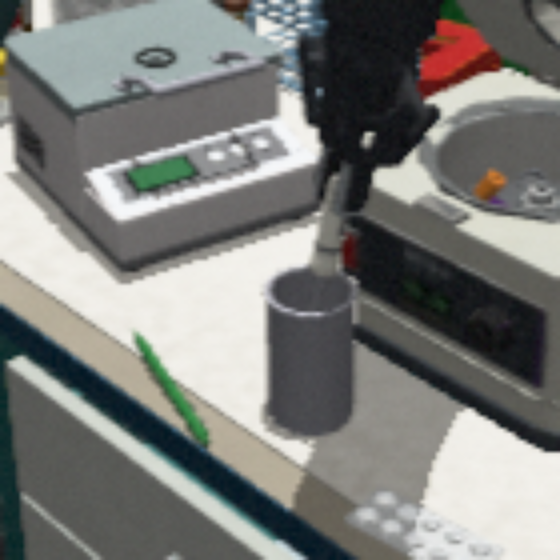

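The stem is inside the jar, with the collar just above the rim at (325,268), and the jar hasn't moved. Release, wait, then withdraw along the tool axis.

Call:
jog_arm(rows="0 0 0 0 0 0; 0 0 0 0 0 0; 0 0 0 0 0 0; 0 0 0 0 0 0; 0 0 0 0 0 0; 0 0 0 0 0 0; 0 0 0 0 0 0; 0 0 0 0 0 0", gripper=-1)

```text
t: 13.4
tcp_pos: [0.4325, 0.0663, 0.1333]
eef_rot: [[-0.956, 0.204, -0.213], [0.199, 0.979, 0.045], [0.218, 0.0, -0.976]]
contact_force: [-0.6, -0.2, -0.7]
width: 0.0855
finger_force: 0.0
```

Call:
jog_arm(rows="0 0 0.0067 0 0 0; 0.0013 0 0.02 0 0 0; 0.0027 0 0.04 0 0 0; 0.0053 0 0.0667 0 0 0; 0.008 0 0.1 0 0 0; 0.012 0 0.14 0 0 0; 0.016 0 0.1867 0 0 0; 0.02 0 0.2267 0 0 0")

```text
t: 14.4
tcp_pos: [0.4478, 0.0666, 0.3057]
eef_rot: [[-0.956, 0.203, -0.211], [0.198, 0.979, 0.044], [0.216, 0.0, -0.976]]
contact_force: [1.1, -0.3, -0.6]
width: 0.0852
finger_force: 0.0
```

Run:
```python
from h import *
s=sense(); print(s["tcp_pos"],s["contact_force"],s["width"])
c=capture("scene"); ws=cloud(c)
cv2.imwrite("pics/out.png",cv2.resize(c["img"][170:310,220:360],None,fx=4,fy=4)[...,::-1])
j=ws[230:285,275:325].reshape(-1,3); j=j[(j[:,2]>.092)&(j[:,2]<.102)&(np.hypot(j[:,0]-.417,j[:,1]-.071)<.045)];print("jar",j.min(0),j.max(0))
```

```text
[0.44778057 0.06662586 0.30565366] [ 1.07838962 -0.2525929  -0.55780198] 0.08523268442460112
jar [0.38763364 0.03890534 0.09201575] [0.44763558 0.10163089 0.10192635]
```

View pics/out.png

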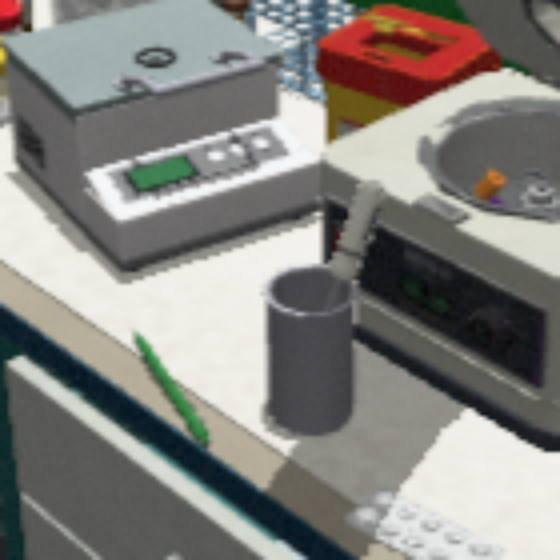

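The thermometer stands in the jar, leaning on its rim (handle at (358,230)), and the jar has not moved. Next is the handle bar, expected at (0.517, 0.2845, 0.148).

Scaled: 218 mm / 750 = 0.2907, 185 mm / 750 = 0.2467, -0.215 rad / 3.1416 = -0.0684.

Call:
jog_arm(rows="0.0107 0.0267 0.0133 0 0 0; 0.0227 0.0667 0.0267 0 -0.0064 0; 0.0347 0.1067 0.0267 -0.0032 -0.0191 0; 0.048 0.1533 0.02 -0.0064 -0.0318 0; 0.0613 0.2 0.0067 -0.0095 -0.0446 0; 0.0747 0.2467 -0.0133 -0.0127 -0.0605 0; 0.092 0.2907 -0.0267 -0.0143 -0.0684 0; 0.092 0.2907 -0.048 -0.0143 -0.0684 0", gripper=0)

```text
t: 15.45
tcp_pos: [0.5158, 0.2877, 0.2681]
eef_rot: [[-0.98, 0.199, 0.001], [0.199, 0.98, 0.003], [-0.001, 0.003, -1.0]]
contact_force: [-0.1, 0.4, -0.1]
width: 0.0428
finger_force: 0.0
```

Run:
```python
from h import *
s=sense(); print(s["tcp_pos"],s["eef_rot"],s["width"],s["joints"])
c=capture("top"); w=cloud(c)
def at(u,v,z):
    d=np.array(c["rotation"])@np.array([(u-c["cx"])/c["fx"],(v-c["cy"])/c["fy"],1]); p=np.array(c["position"]); return p+d*(z-p[2])/d[2]
k=w.reshape(-1,3); k=k[(abs(k[:,2]-.15)<.008)&(abs(k[:,0]-.517)<.06)&(abs(k[:,1]-.284)<.03)];print(len(k),k.mean(0) if len(k) else 0)
```

```text
[0.51578606 0.28771041 0.26814916] [[-9.80005425e-01  1.98966808e-01  1.25517483e-03]
 [ 1.98969450e-01  9.80002391e-01  2.54378671e-03]
 [-7.23945211e-04  2.74266622e-03 -9.99995977e-01]] 0.042785850282978696 [ 0.11925189  0.47904622 -0.92991036  1.64301284  0.40292824  1.22226987
  0.47442061]
17 [0.47406788 0.30557176 0.15259408]
```

Scaled: -80 mm / 750 = -0.1067, -70 mm / 750 = -0.0933.

Call:
jog_arm(rows="0 0 -0.0133 0 0 0; 0 0 -0.0333 0 0 0; 0 0 -0.0533 0 0 0; 0 0 -0.0733 0 0 0; 0 0 -0.0933 0 0 0; 0 0 -0.1067 0 0 0; 0 0 -0.1067 0 0 0; 0 0 -0.1067 0 0 0")

```text
t: 16.5
tcp_pos: [0.5168, 0.2847, 0.1877]
eef_rot: [[-0.979, 0.203, 0.001], [0.203, 0.979, 0.001], [-0.001, 0.001, -1.0]]
contact_force: [0.1, 0.6, 0.9]
width: 0.043
finger_force: 0.0
```

Scaled: -58 mm / 750 = -0.0773, -50 mm / 750 = -0.0667.

Call:
jog_arm(rows="0 0 -0.0133 0 0 0; 0 0 -0.0267 0 0 0; 0 0 -0.04 0 0 0; 0 0 -0.0533 0 0 0; 0 0 -0.0667 0 0 0; 0 0 -0.0773 0 0 0; 0 0 -0.0773 0 0 0; 0 0 -0.0773 0 0 0")

```text
t: 17.5
tcp_pos: [0.5167, 0.2846, 0.1296]
eef_rot: [[-0.979, 0.203, 0.0], [0.203, 0.979, 0.0], [-0.0, 0.0, -1.0]]
contact_force: [-0.4, -0.3, 0.2]
width: 0.0427
finger_force: 0.0
```

Call:
jog_arm(rows="0 0 0 0 0 0; 0 0 0 0 0 0; 0 0 0 0 0 0; 0 0 0 0 0 0; 0 0 0 0 0 0; 0 0 0 0 0 0; 0 0 0 0 0 0; 0 0 0 0 0 0", gripper=1)

```text
t: 18.5
tcp_pos: [0.5165, 0.2843, 0.1293]
eef_rot: [[-0.979, 0.203, -0.0], [0.203, 0.979, 0.0], [0.0, 0.0, -1.0]]
contact_force: [0.2, -0.8, 0.6]
width: 0.0001
finger_force: 0.0
```

The fingers closed on nothing, so look before doing anything else.

Run:
```python
from h import *
c=capture("scene"); d=capture("top"); np.savez("s1.npz",w=cloud(c))
a=cv2.resize(c["img"][120:240,200:320],(480,480),interpolation=cv2.INTER_CUBIC)
b=cv2.resize(d["img"][135:245,160:235],(320,480),interpolation=cv2.INTER_CUBIC)
cv2.imwrite("pics/miss.png",np.hstack([a,b])[...,::-1])
```

```text
(no output)
```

View pics/miss.png

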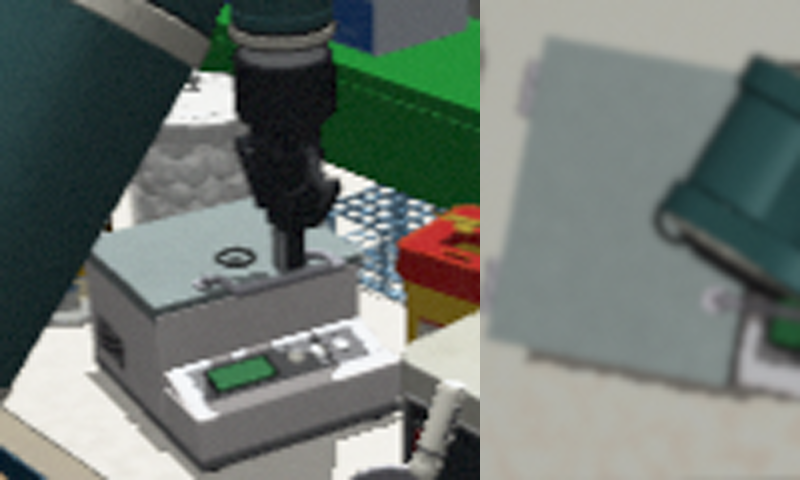

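The left panel shows the shut fingers ending near (288,268), at the bar's light line running from (205,290) to (325,262). I'll measure the bar in scene depth.

Run:
```python
from h import *
c=capture("scene"); R=np.array(c["rotation"]); p=np.array(c["position"]); w=cloud(c)
f=np.array([-.201,-.9796,0]); y=np.array([-.9796,.201,0])
def px(P):
    q=R.T@(np.array(P)-p); u=c["fx"]*q[0]/q[2]+c["cx"]; v=c["fy"]*q[1]/q[2]+c["cy"]; return np.round([(u-200)*4,(v-120)*4],0)
B=np.array([.517,.2845,.148])
for n,P in (("bar+",B+.045*y),("bar-",B-.045*y),("bar",B),("hole",[.5355,.3747,.128]),("tcp",sense()["tcp_pos"]),("lidc2",B-.045*f-.095*y-[0,0,.02]),("lidc3",B-.045*f+.095*y-[0,0,.02])): print(n,px(P))
H=np.array([.5566,.4775,0])
k=w.reshape(-1,3)-H; L=np.stack([k@f,k@y,k[:,2]],1)
m=(L[:,0]>.1)&(L[:,0]<.23)&(abs(L[:,1])<.06)&(L[:,2]>.133)&(L[:,2]<.17); q=L[m]*1000
q=q[np.argsort(q[:,1])]
print(len(q)); print(q[::max(1,len(q)//45)].round(0))
d=np.load("top0.npz")["w"].reshape(-1,3)-H; L=np.stack([d@f,d@y,d[:,2]],1)
m=(L[:,0]>.1)&(L[:,0]<.23)&(abs(L[:,1])<.06)&(L[:,2]>.133)&(L[:,2]<.2); q=L[m]*1000
q=q[np.argsort(q[:,1])];print(len(q)); print(q[::max(1,len(q)//40)].round(0))
```

```text
bar+ [236. 291.]
bar- [338. 264.]
bar [288. 277.]
hole [234. 257.]
tcp [288. 299.]
lidc2 [362. 252.]
lidc3 [153. 307.]
159
[[199. -46. 152.]
 [145. -44. 134.]
 [152. -44. 137.]
 [200. -42. 150.]
 [156. -42. 146.]
 [182. -41. 150.]
 [150. -41. 141.]
 [160. -40. 145.]
 [181. -38. 150.]
 [196. -37. 153.]
 [195. -34. 153.]
 [204. -29. 151.]
 [197. -26. 152.]
 [201. -23. 148.]
 [200. -20. 148.]
 [200. -16. 153.]
 [198. -14. 146.]
 [199. -10. 154.]
 [199.  -6. 152.]
 [208.  -5. 163.]
 [213.  -3. 168.]
 [200.  -2. 150.]
 [211.   0. 168.]
 [199.   1. 150.]
 [202.   2. 148.]
 [205.   4. 160.]
 [202.   6. 156.]
 [200.   8. 162.]
 [201.   9. 160.]
 [195.   9. 157.]
 [210.  10. 167.]
 [205.  11. 169.]
 [201.  12. 164.]
 [203.  14. 148.]
 [105.  16. 133.]
 [202.  20. 153.]
 [206.  22. 151.]
 [199.  25. 153.]
 [203.  27. 148.]
 [205.  32. 150.]
 [201.  33. 149.]
 [204.  38. 155.]
 [202.  41. 148.]
 [201.  44. 149.]
 [142.  45. 142.]
 [193.  46. 153.]
 [183.  48. 152.]
 [156.  48. 145.]
 [156.  49. 141.]
 [164.  49. 145.]
 [166.  50. 149.]
 [188.  51. 152.]
 [118.  51. 133.]]
395
[[128. -54. 134.]
 [146. -48. 145.]
 [141. -47. 143.]
 [171. -46. 152.]
 [196. -45. 153.]
 [177. -44. 152.]
 [172. -44. 152.]
 [147. -43. 144.]
 [194. -42. 154.]
 [150. -41. 141.]
 [197. -40. 156.]
 [192. -36. 157.]
 [111. -32. 133.]
 [197. -26. 159.]
 [200. -21. 157.]
 [201. -17. 151.]
 [197. -13. 157.]
 [107.  -8. 192.]
 [110.  -6. 198.]
 [112.  -4. 169.]
 [193.  -2. 152.]
 [112.   0. 184.]
 [113.   3. 182.]
 [111.   4. 169.]
 [110.   6. 158.]
 [129.   8. 134.]
 [105.   9. 154.]
 [104.  16. 134.]
 [197.  19. 157.]
 [192.  22. 151.]
 [138.  26. 134.]
 [194.  30. 153.]
 [197.  35. 153.]
 [193.  38. 156.]
 [114.  41. 134.]
 [170.  42. 152.]
 [177.  43. 148.]
 [140.  45. 141.]
 [151.  45. 143.]
 [179.  46. 157.]
 [186.  47. 151.]
 [197.  48. 151.]
 [146.  49. 144.]
 [143.  52. 133.]]
```

Run:
```python
from h import *
s=sense(); print(s["tcp_pos"],s["contact_force"],s["width"])
c=capture("scene"); w=cloud(c)
f=np.array([-.201,-.9796,0]); y=np.array([-.9796,.201,0]); H=np.array([.5566,.4775,0])
k=w-H; L=np.stack([k@f,k@y,k[...,2]],-1)*1000
for v in range(172,202): print(v,[tuple(L[v,u].round(0).astype(int)) for u in (266,269,272,275,278)])
im=c["img"][165:205,245:295]; cv2.imwrite("pics/z.png",cv2.resize(im,(700,560),interpolation=cv2.INTER_NEAREST)[...,::-1])
```

```text
[0.5165413  0.28434199 0.12928504] [-0.50573097  0.14157387  0.04263364] 0.0003385678404187638
172 [(np.int64(184), np.int64(12), np.int64(204)), (np.int64(203), np.int64(11), np.int64(211)), (np.int64(195), np.int64(-3), np.int64(205)), (np.int64(244), np.int64(14), np.int64(227)), (np.int64(245), np.int64(4), np.int64(225))]
173 [(np.int64(184), np.int64(12), np.int64(201)), (np.int64(206), np.int64(13), np.int64(209)), (np.int64(227), np.int64(14), np.int64(217)), (np.int64(242), np.int64(12), np.int64(222)), (np.int64(236), np.int64(-1), np.int64(217))]
174 [(np.int64(188), np.int64(14), np.int64(200)), (np.int64(205), np.int64(13), np.int64(206)), (np.int64(225), np.int64(14), np.int64(213)), (np.int64(244), np.int64(14), np.int64(220)), (np.int64(229), np.int64(-5), np.int64(210))]
175 [(np.int64(57), np.int64(-55), np.int64(130)), (np.int64(204), np.int64(13), np.int64(202)), (np.int64(227), np.int64(14), np.int64(211)), (np.int64(238), np.int64(11), np.int64(214)), (np.int64(229), np.int64(-5), np.int64(207))]
176 [(np.int64(59), np.int64(-54), np.int64(127)), (np.int64(209),
[... 5359 characters left out ...]
99 [(np.int64(147), np.int64(-4), np.int64(91)), (np.int64(152), np.int64(-13), np.int64(91)), (np.int64(153), np.int64(-23), np.int64(88)), (np.int64(154), np.int64(-34), np.int64(86)), (np.int64(151), np.int64(-47), np.int64(81))]
200 [(np.int64(150), np.int64(-3), np.int64(89)), (np.int64(149), np.int64(-14), np.int64(85)), (np.int64(152), np.int64(-24), np.int64(84)), (np.int64(150), np.int64(-36), np.int64(80)), (np.int64(151), np.int64(-47), np.int64(77))]
201 [(np.int64(151), np.int64(-2), np.int64(86)), (np.int64(151), np.int64(-13), np.int64(83)), (np.int64(149), np.int64(-25), np.int64(79)), (np.int64(152), np.int64(-35), np.int64(77)), (np.int64(148), np.int64(-49), np.int64(71))]
```

View pics/z.png

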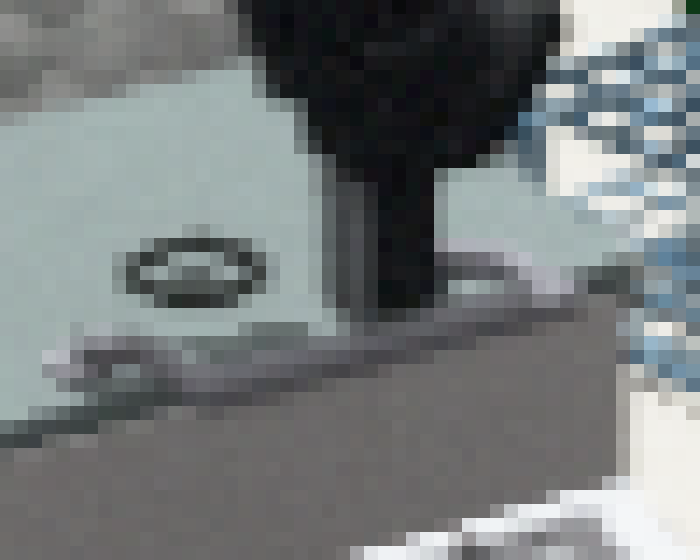

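Zoomed view: the shut fingertips end just above the bar (375,318), at about z = 0.155 while the TCP reads 0.129. The fingers really sit about 25 mm higher than reported. Open, go down 25 mm and regrip.

Scaled: 5 mm / 750 = 0.0067.

Call:
jog_arm(rows="0 0 0.0067 0 0 0; 0 0 0.0067 0 0 0; 0 0 0.0067 0 0 0; 0 0 0.0067 0 0 0; 0 0 0.0067 0 0 0; 0 0 0.0067 0 0 0; 0 0 0.0067 0 0 0; 0 0 0.0067 0 0 0", gripper=0)

```text
t: 19.7
tcp_pos: [0.5165, 0.2843, 0.1343]
eef_rot: [[-0.979, 0.203, 0.0], [0.203, 0.979, 0.0], [-0.0, 0.0, -1.0]]
contact_force: [-0.1, -0.2, -0.6]
width: 0.0426
finger_force: 0.0
```

Scaled: -29 mm / 750 = -0.0387, -27 mm / 750 = -0.036.

Call:
jog_arm(rows="0 0 -0.0053 0 0 0; 0 0 -0.0107 0 0 0; 0 0 -0.016 0 0 0; 0 0 -0.0213 0 0 0; 0 0 -0.0267 0 0 0; 0 0 -0.032 0 0 0; 0 0 -0.036 0 0 0; 0 0 -0.0387 0 0 0")

```text
t: 20.7
tcp_pos: [0.5165, 0.2844, 0.1051]
eef_rot: [[-0.979, 0.203, -0.0], [0.203, 0.979, 0.0], [0.0, 0.0, -1.0]]
contact_force: [0.4, -0.1, 0.3]
width: 0.0425
finger_force: 0.0
```

Call:
jog_arm(rows="0 0 0 0 0 0; 0 0 0 0 0 0; 0 0 0 0 0 0; 0 0 0 0 0 0; 0 0 0 0 0 0; 0 0 0 0 0 0; 0 0 0 0 0 0; 0 0 0 0 0 0", gripper=1)

```text
t: 21.7
tcp_pos: [0.5166, 0.2845, 0.1055]
eef_rot: [[-0.979, 0.203, 0.0], [0.203, 0.979, 0.0], [-0.0, 0.0, -1.0]]
contact_force: [-0.5, -1.0, 3.4]
width: 0.0079
finger_force: 58.5
```

Bar gripped. Swing the lid along its arc.

Scaled: 73.3 mm / 750 = 0.0977, 64.7 mm / 750 = 0.0863.

Call:
jog_arm(rows="0.0004 0.0021 0.0128 0 0 0; 0.0009 0.0048 0.0256 0 0 0; 0.0016 0.0081 0.0381 0 0 0; 0.0024 0.012 0.0505 0 0 0; 0.0035 0.0165 0.0627 0 0 0; 0.0044 0.0217 0.0747 0 0 0; 0.0056 0.0273 0.0863 0 0 0; 0.0069 0.0336 0.0977 0 0 0")

```text
t: 22.7
tcp_pos: [0.5216, 0.3087, 0.1788]
eef_rot: [[-0.979, 0.204, -0.001], [0.204, 0.979, -0.002], [0.0, -0.002, -1.0]]
contact_force: [0.1, -4.7, -0.3]
width: 0.0073
finger_force: 58.5
```

Scaled: 57.8 mm / 750 = 0.0771, 51.8 mm / 750 = 0.0691.

Call:
jog_arm(rows="0.0013 0.0068 0.0111 0 0 0; 0.0029 0.014 0.0217 0 0 0; 0.0045 0.0219 0.032 0 0 0; 0.0061 0.03 0.042 0 0 0; 0.008 0.0388 0.0515 0 0 0; 0.0099 0.048 0.0605 0 0 0; 0.0119 0.0576 0.0691 0 0 0; 0.0139 0.0677 0.0771 0 0 0")

```text
t: 23.7
tcp_pos: [0.5321, 0.3583, 0.2383]
eef_rot: [[-0.979, 0.205, -0.0], [0.205, 0.979, -0.005], [-0.001, -0.005, -1.0]]
contact_force: [-3.8, -10.6, 8.9]
width: 0.0078
finger_force: 58.6
```

Call:
jog_arm(rows="0 0 0 0 0 0; 0 0 0 0 0 0; 0 0 0 0 0 0; 0 0 0 0 0 0; 0 0 0 0 0 0; 0 0 0 0 0 0; 0 0 0 0 0 0; 0 0 0 0 0 0")

```text
t: 24.7
tcp_pos: [0.5321, 0.3585, 0.2384]
eef_rot: [[-0.979, 0.205, 0.0], [0.205, 0.979, -0.004], [-0.001, -0.004, -1.0]]
contact_force: [-3.1, -10.0, 9.7]
width: 0.0077
finger_force: 59.1
```

Run:
```python
from h import *
s=sense(); print(s["tcp_pos"],s["contact_force"],s["width"],s["finger_force"])
f=np.array([-.201,-.9796,0]); y=np.array([-.9796,.201,0]); H=np.array([.5566,.4775,0])
for n in("scene","top"):
    c=capture(n); k=cloud(c).reshape(-1,3)-H; L=np.stack([k@f,k@y,k[:,2]-.12],1)*1000
    m=(L[:,0]>-10)&(L[:,0]<115)&(abs(L[:,1])<93)&(L[:,2]>12)&(L[:,2]<125)
    q=L[m]; q=q[abs(q[:,2]-q[:,0])<30]
    for _ in range(8):
        p=np.polyfit(q[:,0],q[:,2],1); e=q[:,2]-np.polyval(p,q[:,0]); q=q[abs(e)<max(6,1.5*e.std())]
    print(n,len(q),"deg",np.degrees(np.arctan(p[0])),"off",p[1])
    if n=="scene":
        a=c["img"]; cv2.imwrite("pics/fin.png",cv2.resize(a[90:310,180:400],(600,600),interpolation=cv2.INTER_CUBIC)[...,::-1])
```

```text
[0.53210765 0.35845221 0.23843924] [-3.09364599 -9.98675763  9.74353571] 0.0077279832997425 59.14522647857666
scene 770 deg 44.62724693591702 off 1.2677083968256218
top 809 deg 44.28817576051849 off 13.99530701908511
```

View pics/fin.png

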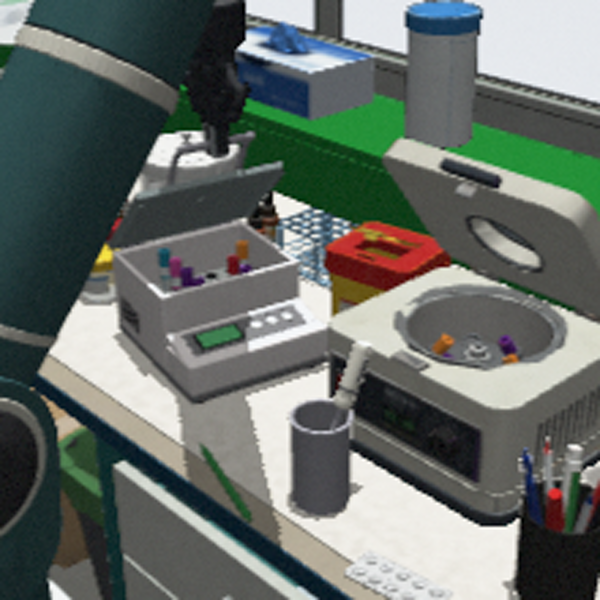

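The final view shows the lid open with its bar held by the gripper at (215,150) and the tubes visible at (200,265). The thermometer leans in the jar at (350,375). The lid fits at about 44.5–44.9° and is steady, so I'm handing in.

```bash
python3 -c "
from plant import sign_off
print(sign_off())"
```

```text
the job is handed in; nothing more can be done
None
```

The thermometer stands released in the steel jar, and the gripper is holding the lid open at about 45° (measured 44.3–44.9°); the job was handed in at about 25 s, and the bystanders in view stayed put, though I did not check the cup and tweezers separately.

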